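# Clear the carton counter with the push stick

## Task

Draw the push stick out of the steel cup and use it on the counter panel: push down the sunk key in the square well and hold it for half a second, let it up, then do the same with the key in the round well at the other end. Feel for the keys, which sit at unknown depths, and do not drive them to their end stop or press the middle one; then stand the stick back in its cup tip first, lowering rather than dropping it.

Things in the scene. Friction and masses are not known exactly. Their poses are not given: they have to be found in the camera images.
- stick: Push stick, 205 mm long, leaning about 28 deg in the cup, its top roughly towards the robot (within 50 deg either side). Origin: end of its 12 mm rubber ball tip (lower end); z along the stick to the handle. Aluminium shaft 10 mm thick to 136 mm from the tip, then a round wooden handle 16 mm thick to 205 mm. The cup's rim supports it some 118 mm from the tip. 40 to 85 g.
- cup: Loose heavy upright round steel cup, 0.7 kg, holding the stick: outer diameter 72 mm, bore 64 mm, 110 mm high, inner floor 8 mm above its underside. Origin: centre of the underside, z up. It can stand left or right of the robot, the panel on the other side.
- panel: Fixed grey counter panel. Key block 100 (x) by 200 (y) by 60 mm high with three wells in a row along its y; behind it (towards the panel's +x) a display ridge 30 mm deep and 85 mm high. Origin: centre of the block's underside; x towards the display ridge, z up.
- well0 (a point): Centre of the mouth of the square well (35 by 35 mm, 48 mm deep) at the panel's +y end, level with the block's top. Axes as the panel's. Each well holds a black key with a flat top 28 mm wide, somewhere between 19 and 31 mm below the mouth: different for each key and each time, not reported.
- well1 (a point): Centre of the mouth of the middle round well, 35 mm diameter, top of the block (60 mm). Its key must be left alone.
- well2 (a point): Centre of the mouth of the round well at the panel's -y end, 35 mm diameter, 60 mm above the table.
- key0 (a joint): Travel of the square key, m: 0 up, 0.012 at its end stop. Spring: 2 N to start, 0.6 N more per mm (4.4 N at 4 mm, 8.3 N at 10.5 mm).
- key1 (a joint): Travel of the middle key, m; same spring. Leave it up.
- key2 (a joint): Travel of the round end key, m; same spring.
- marker_pot: Bystander: loose grey plastic pot, 68 mm diameter, 75 mm high, with three short white markers fixed in it reaching about 125 mm. Origin: centre of underside.
- mouse: Bystander: loose black computer mouse, 110 by 60 by 32 mm. Origin: centre of underside.

How it is judged:
By the outcome, as a careful person would: the job done as asked, in the order asked, and still so for the second after the job is handed in, with the robot touching nothing.
It also fails if it takes over 67 s, if anything falls off the work surface, if the arm or the gripper's body presses on something with over 40 N, if the wrist force passes 120 N, or if a joint passes its speed limit or range.

## Robot

A 6-joint arm with a two-finger parallel gripper is mounted at the origin on the work surface. World frame = base frame: x ahead of the robot, y to its left, z up, the work surface at z = 0. Lengths are in m, angles in degrees, forces in N, time in s.
With the tool pointing down it reaches from about 0.4 to 0.825 m from the base axis. Payload 7 kg.
Tool frame: the origin (TCP) lies on the centre line of the jaws, within the pads' length; the fingertips stand 22 mm ahead of it and the grasp point (between the pads) lies 3 mm ahead of it; z points along the fingers, y is the line along which they close (so a half turn about z gives the same grasp; the last joint's range is limited). The gripper opens to 88 mm and grips with 3 to 60 N. Pads are 19 mm wide; open, the fingers measure 130 mm over their backs; the gripper's body (78 mm by 193 mm) begins 47 mm behind the grasp point.
Start: joints at [-56.373, 20.546, 0.682, 0, -70.136, -16.507], TCP at [0.199, -0.645, 0.249] pointing down, gripper open.
Joint ranges: [-176.03, 176.03], [-82.01, 121.73], [-58.28, 71.71], [-173.87, 95.51], [-174.79, -0.11], [-173.66, 173.66]. Speed limits (degrees/s): [136.94, 136.94, 172.46, 180, 180, 180].

## Interface

Orientations are given as [roll, pitch, yaw] about the fixed x, y, z axes, in that order (R = Rz(yaw) Ry(pitch) Rx(roll)).
In Python, from plant import get_state, cams, r gives the robot as it stands.
- The arm moves only by the tool apply_moves, never from a script. Its argument "targets" is a list of rows, each an object with "dp": the shift along the world's x, y, z in m, a list of three; "yaw": the turn about the world's z in degrees. In form: [{"dp": [x, y, z], "yaw": yaw}, ...]. A call has 1 to 20 rows; each row is the pose to reach, as a shift and turn from the pose commanded when the call began; what a row does not reach only later rows make up. A row lasts 1/12 s, in which the tool goes at most 41.7 mm and 7.16 degrees, less where a joint would pass 70% of its speed; a pose out of reach is approached as far as the arm can. A call with a gripper value outside its range is refused whole. "grip" is the gripper command: -1 is fully open, 1 is shut, values between are in proportion, set as the call begins (left out, the last holds). The fingers move at their own pace and stop on an object; "squeeze" is the grip in N (left out, the last holds). Time passes only in rows, so rows that repeat a pose let the fingers close. It gives the time, the measured TCP pose, the force, the opening and the grip force at its end, in the units of the state.
- get_state(): the state, without advancing time (a new reading comes with each control period).
- cams.capture(name): name is "scene" or "top" or "wrist"; returns a dict with "image" (384x512x3 uint8, red, green, blue), "range_z" (384x512 float32, m along the optical axis (not along the pixel's ray), 0 where there is no reading), "fx", "fy", "cx", "cy" (pixels), "k1" (the pictures are not rectified: a ray, as slopes to the right and down, at radius r is drawn at 1 + k1 r^2 times it, then the intrinsics apply), "R" (3x3) and "t" (3): a world point X has camera coordinates R X + t; the wrist camera has in their place "T_tool_cam" (4x4, takes a point from camera to tool coordinates, whose origin is the TCP and whose axes are the flange's). Camera axes: x right, y down, z forward; pixel columns grow to the right and rows downward; lengths in m; the calibration is good to about 2 mm. A picture is of the moment at which its call begins: read the wrist's pose just before it.
- r.close_job(): hands the job in; it is judged then, once.
The state is a dict: "time_s": time; "joints": joint angles; "qd": joint speeds; "joint_torque": joint torques, N m; "tcp_pos": TCP position; "eef_rot": TCP orientation; "contact_force": force on the tool from outside, world axes, zero at the start; "moment": the same for the moment, N m; "gripper_width": finger opening in m; "gripper_force": force on a finger pad.
Only numpy, scipy, OpenCV 4.12 (cv2) and the standard library are available. Lean on these libraries where they do the work, as an engineer would, in place of code of your own. Each camera call takes 0.05 s, during which the arm holds its last target. There are 200 camera calls.

## Working session

There is one attempt and no reset: what is moved stays moved. The work goes in short steps, Python scripts to look and compute and a tool call to move; the robot and the scene stay as the last step left them, time stands still between calls to the robot, and variables do not carry over. Pictures are saved under pics/ and viewed, at most 11 in all, crops included, and the job is handed in when it is done.

Besides the shell and the picture viewer there is one more tool, called after "Call:" as name(argument=value, ...) on one line, values as JSON. apply_moves: Moves the arm, as the interface text tells. Its arguments: {"type":"object","properties":{"targets":{"type":"array","items":{"type":"object","properties":{"dp":{"type":"array","items":{"type":"number"}},"yaw":{"type":"number"}}}},"grip":{"type":"number"},"squeeze":{"type":"number"}},"required":["targets"]}

```bash
ls; mkdir -p pics
cat > h.py <<'E'
import numpy as np, cv2
from plant import get_state, cams, r
from scipy.spatial.transform import Rotation as Ro
def cloud(c,st=None):
    h,w=c["range_z"].shape
    v,u=np.mgrid[0:h,0:w].astype(np.float32)
    K=np.array([[c["fx"],0,c["cx"]],[0,c["fy"],c["cy"]],[0,0,1]],float)
    x,y=(u-c["cx"])/c["fx"],(v-c["cy"])/c["fy"]
    a,b=x.copy(),y.copy()
    for _ in range(8):
        s=1+c["k1"]*(a*a+b*b); a,b=x/s,y/s
    z=c["range_z"]; P=np.stack([a*z,b*z,z],-1)
    if "R" in c: P=(P-np.array(c["t"]))@np.array(c["R"])
    else:
        T=np.array(c["T_tool_cam"]); P=P@T[:3,:3].T+T[:3,3]
        P=P@Ro.from_euler('xyz',st["eef_rot"],degrees=True).as_matrix().T+np.array(st["tcp_pos"])
    P[z==0]=np.nan
    return P
def snap(n,f):
    st=get_state(); c=cams.capture(n); P=cloud(c,st)
    cv2.imwrite(f"pics/{f}.png",c["image"][:,:,::-1]); np.save(f"{f}.npy",P)
    return st,c,P
E
python3 - <<'E'
from h import *
print(get_state())
for n in("scene","top"):
    st,c,P=snap(n,n+"0"); print(n,c["fx"],c["k1"],np.nanmin(P[...,2]),np.nanmax(P[...,2]), -np.array(c["R"]).T@c["t"])
a=cv2.imread("pics/scene0.png");b=cv2.imread("pics/top0.png")
cv2.imwrite("pics/both.png",cv2.resize(np.vstack([a,b]),None,fx=.78,fy=.78))
E
```

```text
pics
{'time_s': 0.0, 'joints': array([-5.63746930e+01,  2.05914876e+01,  6.33801162e-01, -2.09723503e-02,
       -7.01351539e+01, -1.65070006e+01]), 'qd': array([ 0.10989229,  0.0765545 , -0.00929408, -0.04092218, -0.01287079,
       -0.01620318]), 'joint_torque': array([ 1.96751098e-03, -5.82718635e+01,  2.93060446e+01,  6.99743092e+00,
        6.93333917e-03, -1.54333497e-04]), 'tcp_pos': array([ 0.19853406, -0.64467008,  0.24761959]), 'eef_rot': array([ 1.79905384e+02, -7.47891553e-03, -1.62888830e+02]), 'contact_force': array([-0.59019425, -0.02543043,  0.4691777 ]), 'moment': array([-0.01923763, -0.07363886, -0.0138825 ]), 'gripper_force': 0.0, 'gripper_width': 0.08749426994203394}
scene 391.0371113624109 0.030076114369053806 -0.76538493874543 0.37755180232163604 [ 0.84648205 -0.59070037  0.50152801]
top 401.2610704714393 -0.002824792408897492 -0.7646276794009901 0.19542071117393822 [ 0.48788845 -0.01684038  0.96030057]
```

View pics/both.png

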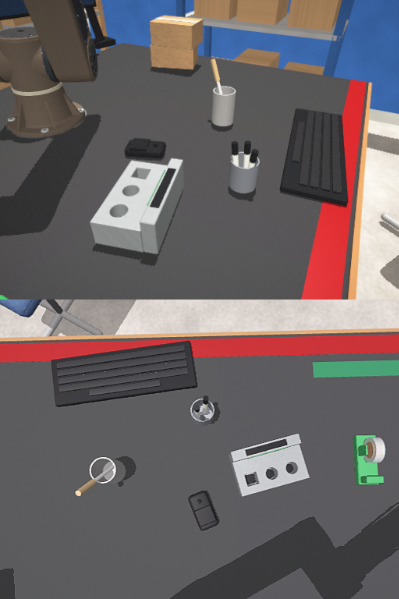

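The top view (at 0.78 scale) shows the cup at about (103,170), with the stick's handle toward (80,192). The panel wells are at (252,179), (271,174) and (291,167), the square one on the left. The mouse is at (203,210) and the marker pot at (203,110).

Run:
```python
from h import *
P=np.load("top0.npy"); im=cv2.imread("pics/top0.png")
def box(u0,v0,u1,v1): return P[v0:v1,u0:u1].reshape(-1,3)
B=box(285,165,405,260)
print("table z",np.nanmedian(P[280:300,150:200,2]))
for lo,hi in((.052,.068),(.077,.092)):
    Q=B[(B[:,2]>lo)&(B[:,2]<hi)]; print(len(Q),np.median(Q[:,2]),cv2.minAreaRect(Q[:,:2].astype(np.float32)))
Q=B[B[:,2]>.05]; print("all",cv2.minAreaRect(Q[:,:2].astype(np.float32)))
C=box(85,180,160,260)
rim=C[(C[:,2]>.100)&(C[:,2]<.118)]; print("rim",len(rim),rim.min(0),rim.max(0),cv2.minEnclosingCircle(rim[:,:2].astype(np.float32)))
H=C[(C[:,2]>.125)]; print("handle",len(H),H.min(0),H.max(0)); 
S=H; m=S.mean(0); d=np.linalg.svd(S-m)[2][0]; d*=np.sign(d[2]); print(m,d,np.degrees(np.arccos(d[2])), np.degrees(np.arctan2(d[1],d[0])))
M=box(230,240,290,300); M=M[M[:,2]>.015]; print("mouse",M.min(0),M.max(0))
M=box(235,115,285,165); M=M[M[:,2]>.03]; print("pot",M.min(0),M.max(0))
for p in((323,229),(348,223),(373,214)): print(P[p[1],p[0]])
P2=np.load("scene0.npy"); 
Q=P2.reshape(-1,3); s=(np.abs(Q[:,:2]-m[:2])<.08).all(1)&(Q[:,2]>.12)&(Q[:,2]<.26); Q=Q[s]; m=Q.mean(0); d=np.linalg.svd(Q-m)[2][0]; d*=np.sign(d[2]);print("scene",len(Q),Q.min(0),Q.max(0),m,d,np.degrees(np.arccos(d[2])))
a=cv2.resize(im[165:260,285:405],None,fx=3.3,fy=3.3,interpolation=2);b=cv2.resize(im[165:260,70:190],None,fx=3.3,fy=3.3,interpolation=2)
cv2.imwrite("pics/crop.png",np.hstack([a,b]))
```

```text
table z 0.0018043587429416208
3412 0.061788418699880054 ((0.5291436314582825, -0.21254375576972961), (0.12659244239330292, 0.20143741369247437), 13.80537223815918)
1273 0.08702639780795254 ((0.5786081552505493, -0.19985875487327576), (0.0315188467502594, 0.20047405362129211), 14.058198928833008)
all ((0.5309440493583679, -0.2120669186115265), (0.13024558126926422, 0.20136719942092896), 13.878521919250488)
rim 298 [0.4907784  0.21476118 0.10031649] [0.56101218 0.28704102 0.11697468] ((0.525995671749115, 0.2509177029132843), 0.03631439059972763)
handle 241 [0.46164737 0.2628535  0.12562802] [0.50170918 0.29298244 0.19542071]
[0.4810905  0.27518533 0.16821489] [-0.42864766  0.2754312   0.86046431] 30.63124386306151 147.27688207900562
mouse [ 0.34570728 -0.06019382  0.01612426] [0.46061842 0.02385982 0.04101628]
pot [ 0.65654243 -0.05603059  0.03009721] [0.72586729 0.0100488  0.11971708]
[ 0.49377513 -0.16462481  0.03265732]
[ 0.50605184 -0.2224614   0.03445501]
[ 0.52533567 -0.28147021  0.03326245]
scene 208 [0.46337214 0.2613032  0.12013456] [0.50617207 0.28990786 0.19303254] [0.48538298 0.27372842 0.15810816] [-0.40112686  0.24264139  0.88330198] 27.956718149472543
```

View pics/crop.png

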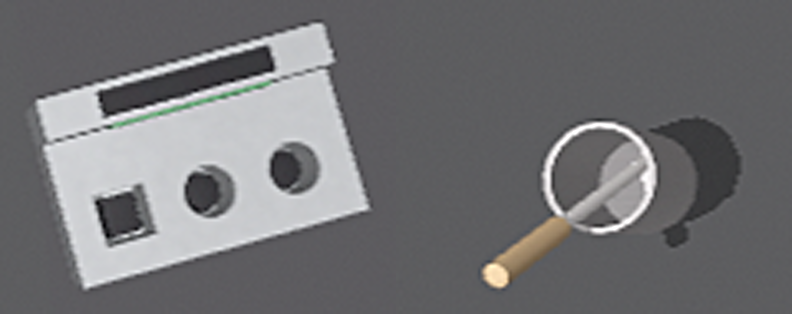

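Call:
apply_moves(targets=[{"dp": [0.03, 0.03, 0.02], "yaw": 5}, {"dp": [0.05, 0.06, 0.03], "yaw": 12}, {"dp": [0.07, 0.095, 0.05], "yaw": 19}, {"dp": [0.09, 0.13, 0.06], "yaw": 26}, {"dp": [0.11, 0.165, 0.06], "yaw": 33}, {"dp": [0.13, 0.2, 0.06], "yaw": 40}, {"dp": [0.15, 0.235, 0.06], "yaw": 47}, {"dp": [0.17, 0.27, 0.06], "yaw": 54}, {"dp": [0.19, 0.305, 0.06], "yaw": 61}, {"dp": [0.21, 0.34, 0.06], "yaw": 68}, {"dp": [0.23, 0.37, 0.06], "yaw": 75}, {"dp": [0.25, 0.4, 0.06], "yaw": 82}, {"dp": [0.26, 0.43, 0.06], "yaw": 89}, {"dp": [0.26, 0.44, 0.06], "yaw": 96}, {"dp": [0.26, 0.44, 0.06], "yaw": 96}], grip=-1)

```text
time_s: 1.35
tcp_pos: [0.4591, -0.2028, 0.3083]
eef_rot: [180.0, 0.0, -66.3]
contact_force: [0.0, -0.7, -0.3]
gripper_width: 0.0881
gripper_force: 0.0
```

Run:
```python
from h import *
st,c,P=snap("wrist","w1"); print(st["tcp_pos"],st["eef_rot"],c["T_tool_cam"],st["joints"])
# top-camera pixels onto z=.06
c=cams.capture("top")
K=np.array([[c["fx"],0,c["cx"]],[0,c["fy"],c["cy"]],[0,0,1]],float)
R=np.array(c["R"]);o=-R.T@c["t"]
for p in((120,217),(209,190),(294,167)):
    u=np.array([(285+p[0]/3.3-c["cx"])/c["fx"],(165+p[1]/3.3-c["cy"])/c["fy"],1]); d=R.T@u
    print(o+d*(.0618-o[2])/d[2])
```

```text
[ 0.45906035 -0.20280267  0.30828121] [ 1.79991856e+02  3.71285525e-02 -6.63406951e+01] [[-8.48792331e-05 -9.53878028e-01 -3.00194438e-01  8.24096521e-02]
 [ 9.99999985e-01 -1.25872166e-04  1.17215568e-04 -2.20390499e-04]
 [-1.49595479e-04 -3.00194423e-01  9.53878025e-01 -1.37132060e-01]
 [ 0.00000000e+00  0.00000000e+00  0.00000000e+00  1.00000000e+00]] [-1.38936623e+00  1.97162915e+00 -1.50383408e+01 -3.15655463e-02
 -7.30131305e+01  2.50579018e+01]
[ 0.48978748 -0.1561616   0.0618    ]
[ 0.50645206 -0.21714723  0.0618    ]
[ 0.52054131 -0.2755167   0.0618    ]
```

View pics/w1.png

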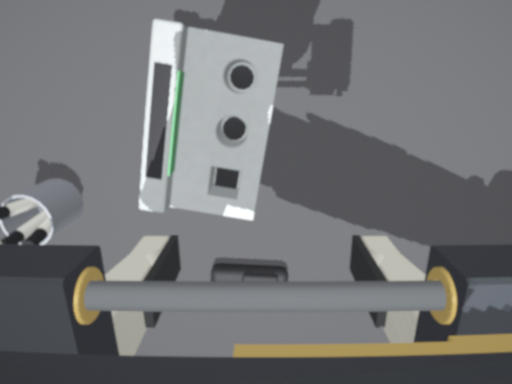

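The wrist view shows the well mouths at about (226,181) for the square one, (235,127) for the middle and (242,76) for the far round one. Next I'll move over to the cup.

Call:
apply_moves(targets=[{"dp": [0.01, 0.035, 0], "yaw": 5}, {"dp": [0.019, 0.075, 0], "yaw": 10}, {"dp": [0.019, 0.115, 0], "yaw": 15}, {"dp": [0.019, 0.155, 0], "yaw": 20}, {"dp": [0.019, 0.195, 0], "yaw": 25}, {"dp": [0.019, 0.235, 0], "yaw": 30}, {"dp": [0.019, 0.275, 0], "yaw": 35}, {"dp": [0.019, 0.315, 0], "yaw": 35}, {"dp": [0.019, 0.355, 0], "yaw": 35}, {"dp": [0.019, 0.395, 0], "yaw": 35}, {"dp": [0.019, 0.435, 0], "yaw": 35}, {"dp": [0.019, 0.47, 0], "yaw": 35}, {"dp": [0.019, 0.483, 0], "yaw": 35}, {"dp": [0.019, 0.483, 0], "yaw": 35}, {"dp": [0.019, 0.483, 0], "yaw": 35}])

```text
time_s: 2.7
tcp_pos: [0.478, 0.2774, 0.3079]
eef_rot: [179.9, 0.0, -32.0]
contact_force: [-0.1, -0.4, 0.2]
gripper_width: 0.0875
gripper_force: 0.0
```

Run:
```python
from h import *
def onz(c,st,p,z):
    T=np.array(c["T_tool_cam"]); R=Ro.from_euler('xyz',st["eef_rot"],degrees=True).as_matrix()
    x,y=(p[0]-c["cx"])/c["fx"],(p[1]-c["cy"])/c["fy"]; a,b=x,y
    for _ in range(9): s=1+c["k1"]*(a*a+b*b); a,b=x/s,y/s
    d=R@T[:3,:3]@np.array([a,b,1]); o=R@T[:3,3]+np.array(st["tcp_pos"]); return o+d*(z-o[2])/d[2]
st,c,P=snap("wrist","w2"); print(st["tcp_pos"],st["eef_rot"],c["fx"],c["k1"])
s0=dict(tcp_pos=[ 0.45906035,-0.20280267,0.30828121],eef_rot=[179.99,.037,-66.34])
for p in((226,181),(235,127),(242,76)): print(onz(c,s0,p,.06))
P=P.reshape(-1,3)
Q=P[(np.abs(P[:,0]-.49)<.06)&(np.abs(P[:,1]-.27)<.05)&(P[:,2]>.125)&(P[:,2]<.205)]
m=Q.mean(0); d=np.linalg.svd(Q-m,full_matrices=False)[2][0]; d*=np.sign(d[2]); print(len(Q),Q.min(0),Q.max(0),m,d,np.degrees(np.arccos(d[2])),np.degrees(np.arctan2(d[1],d[0])))
C=P[(np.abs(P[:,0]-.525)<.05)&(np.abs(P[:,1]-.25)<.05)&(P[:,2]>.104)&(P[:,2]<.114)]
print(cv2.minEnclosingCircle(C[:,:2].astype(np.float32)),np.median(C[:,2]))
```

```text
[0.47801102 0.27742783 0.30789891] [ 1.79916407e+02  9.72226041e-03 -3.20105068e+01] 343.58276669835516 -0.057903904182936776
[ 0.49008311 -0.1620955   0.06      ]
[ 0.50405091 -0.22400496  0.06      ]
[ 0.51778574 -0.27718372  0.06      ]
1227 [0.46130525 0.263051   0.1250356 ] [0.50309233 0.2935446  0.19458414] [0.48250988 0.27769812 0.16834051] [-0.43850482  0.25671971  0.86128306] 30.539048046064938 149.65344643518932
((0.5265384316444397, 0.25223812460899353), 0.03582904860377312) 0.11069869657694097
```

View pics/w2.png

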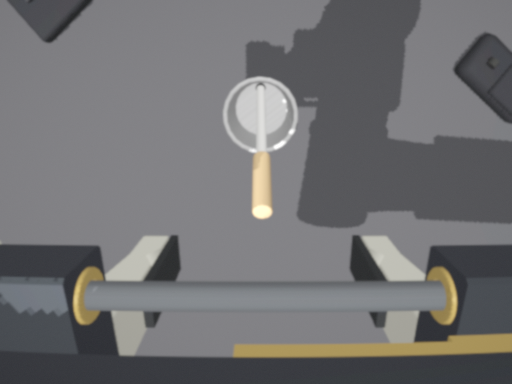

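The wrist view shows the stick lying along the image vertical at about x=262, with its top at (262,212) and its tip at (261,88). The closing line is therefore square to the lean. I'll descend and grip.

Call:
apply_moves(targets=[{"dp": [-0.001, 0.003, -0.03], "yaw": 0}, {"dp": [-0.001, 0.003, -0.06], "yaw": 0}, {"dp": [-0.001, 0.003, -0.09], "yaw": 0}, {"dp": [-0.001, 0.003, -0.115], "yaw": 0}, {"dp": [-0.001, 0.003, -0.13], "yaw": 0}, {"dp": [-0.001, 0.003, -0.139], "yaw": 0}, {"dp": [-0.001, 0.003, -0.142], "yaw": 0}, {"dp": [-0.001, 0.003, -0.142], "yaw": 0}, {"dp": [-0.001, 0.003, -0.142], "yaw": 0}])

```text
time_s: 3.5
tcp_pos: [0.4774, 0.2808, 0.1677]
eef_rot: [-179.9, -0.0, -31.9]
contact_force: [0.4, -0.1, 0.2]
gripper_width: 0.0875
gripper_force: 0.0
```

Call:
apply_moves(targets=[{"dp": [0, 0, 0], "yaw": 0}, {"dp": [0, 0, 0], "yaw": 0}, {"dp": [0, 0, 0], "yaw": 0}, {"dp": [0, 0, 0], "yaw": 0}, {"dp": [0, 0, 0], "yaw": 0}, {"dp": [0, 0, 0], "yaw": 0}, {"dp": [0, 0, 0], "yaw": 0}, {"dp": [0, 0, 0], "yaw": 0}], grip=1, squeeze=8)

```text
time_s: 4.17
tcp_pos: [0.4766, 0.281, 0.1665]
eef_rot: [180.0, 0.0, -31.9]
contact_force: [1.1, 0.3, -0.6]
gripper_width: 0.0399
gripper_force: 0.0
```

Call:
apply_moves(targets=[{"dp": [0, 0, 0], "yaw": 0}, {"dp": [0, 0, 0], "yaw": 0}, {"dp": [0, 0, 0], "yaw": 0}, {"dp": [0, 0, 0], "yaw": 0}, {"dp": [0, 0, 0], "yaw": 0}, {"dp": [0, 0, 0], "yaw": 0}, {"dp": [0, 0, 0], "yaw": 0}], squeeze=5)

```text
time_s: 4.75
tcp_pos: [0.4767, 0.2809, 0.1665]
eef_rot: [-180.0, -0.0, -31.9]
contact_force: [0.2, 0.9, 0.4]
gripper_width: 0.0156
gripper_force: 5.0
```

Call:
apply_moves(targets=[{"dp": [0.004, -0.0024, 0.0022], "yaw": 0}, {"dp": [0.008, -0.005, 0.0044], "yaw": 0}, {"dp": [0.012, -0.0074, 0.0065], "yaw": 0}, {"dp": [0.0163, -0.0098, 0.0084], "yaw": 0}, {"dp": [0.0163, -0.0098, 0.0084], "yaw": 0}])

```text
time_s: 5.17
tcp_pos: [0.4939, 0.2707, 0.1754]
eef_rot: [-180.0, -0.0, -31.9]
contact_force: [-0.8, 0.4, 1.3]
gripper_width: 0.0161
gripper_force: 5.0
```

Call:
apply_moves(targets=[{"dp": [0.006, -0.0036, 0.0023], "yaw": 0}, {"dp": [0.012, -0.0072, 0.0044], "yaw": 0}, {"dp": [0.018, -0.0109, 0.006], "yaw": 0}, {"dp": [0.0242, -0.0146, 0.0075], "yaw": 0}, {"dp": [0.0305, -0.0184, 0.0086], "yaw": 0}, {"dp": [0.0367, -0.0221, 0.0095], "yaw": 0}, {"dp": [0.043, -0.0258, 0.0099], "yaw": 0}, {"dp": [0.0493, -0.0296, 0.0101], "yaw": 0}, {"dp": [0.0493, -0.0296, 0.0101], "yaw": 0}])

```text
time_s: 5.92
tcp_pos: [0.5435, 0.2408, 0.1851]
eef_rot: [-180.0, -0.0, -31.9]
contact_force: [-0.9, -0.5, 3.0]
gripper_width: 0.0156
gripper_force: 5.0
```

Run:
```python
from h import *
st,c,P=snap("scene","s1"); st2,c2,P2=snap("wrist","w3"); print(st["tcp_pos"],st["contact_force"])
im=c["image"][60:230,200:370,::-1]
cv2.imwrite("pics/s1c.png",np.hstack([cv2.resize(im,(384,384),interpolation=2),cv2.resize(c2["image"][:,:,::-1],(410,384))]))
```

```text
[0.54354014 0.24080978 0.18512642] [-0.88383193 -0.46353526  2.95206039]
```

View pics/s1c.png

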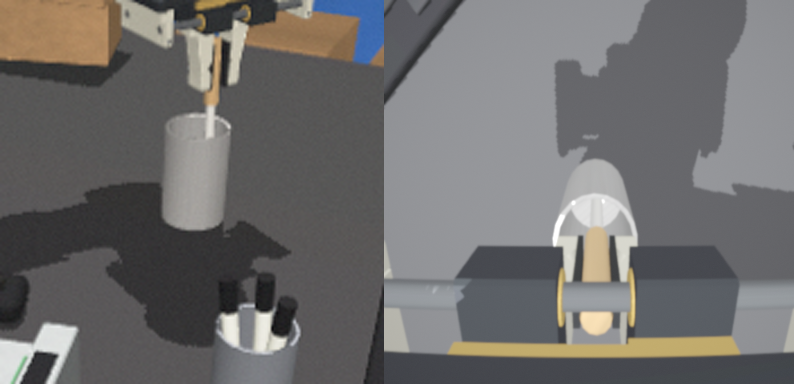

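The stick is nearly upright in the grip and the cup is standing undisturbed. I'll grip firmer and lift out.

Call:
apply_moves(targets=[{"dp": [-0.003, 0.002, 0], "yaw": 0}, {"dp": [-0.003, 0.002, 0.0], "yaw": 0}, {"dp": [-0.003, 0.002, 0.008], "yaw": 0}, {"dp": [-0.003, 0.002, 0.02], "yaw": 0}, {"dp": [-0.003, 0.002, 0.04], "yaw": 0}, {"dp": [-0.003, 0.002, 0.06], "yaw": 0}, {"dp": [-0.003, 0.002, 0.08], "yaw": 0}, {"dp": [-0.003, 0.002, 0.1], "yaw": 0}, {"dp": [-0.003, 0.002, 0.12], "yaw": 0}, {"dp": [-0.003, 0.002, 0.135], "yaw": 0}, {"dp": [-0.003, 0.002, 0.142], "yaw": 0}, {"dp": [-0.003, 0.002, 0.142], "yaw": 0}], squeeze=25)

```text
time_s: 7.02
tcp_pos: [0.5394, 0.2441, 0.3289]
eef_rot: [-179.8, -0.0, -31.9]
contact_force: [0.4, 0.7, 0.1]
gripper_width: 0.0152
gripper_force: 25.0
```

Run:
```python
from h import *
st,c,P=snap("scene","s2"); print(st["tcp_pos"],st["contact_force"],st["gripper_width"])
t=st["tcp_pos"]
Q=P.reshape(-1,3); Q=Q[(np.abs(Q[:,:2]-t[:2])<.05).all(1)&(Q[:,2]>.12)&(Q[:,2]<t[2]-.028)]
for a in np.arange(.12,.3,.02):
    q=Q[(Q[:,2]>=a)&(Q[:,2]<a+.02)]; print(round(a,2),len(q),np.round(np.median(q,0),4) if len(q) else'')
st2,c2,P2=snap("wrist","w4")
im=c["image"][20:230,180:390,::-1]
cv2.imwrite("pics/s2c.png",np.hstack([cv2.resize(im,(384,384),interpolation=2),cv2.resize(c2["image"][:,:,::-1],(410,384))]))
```

```text
[0.53942704 0.24405934 0.32890662] [0.4081178  0.66947802 0.13361966] 0.015193164077396584
0.12 0 
0.14 16 [0.5477 0.2373 0.1573]
0.16 42 [0.5461 0.2392 0.1708]
0.18 32 [0.5451 0.2393 0.1897]
0.2 40 [0.5445 0.2399 0.2106]
0.22 42 [0.5434 0.2399 0.2299]
0.24 37 [0.5428 0.2401 0.2497]
0.26 47 [0.542  0.2408 0.2697]
0.28 65 [0.5419 0.2397 0.292 ]
```

View pics/s2c.png

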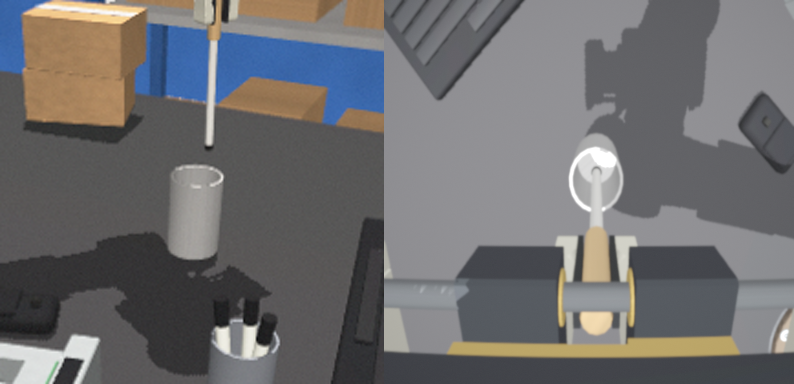

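The lifted stick hangs about 2–3° off vertical, so its tip is about (+6, −3.5) mm from the TCP. It clears the cup. I'll move over the square well.

Call:
apply_moves(targets=[{"dp": [-0.002, -0.015, 0], "yaw": 0}, {"dp": [-0.006, -0.045, 0], "yaw": 0}, {"dp": [-0.011, -0.08, 0], "yaw": 0}, {"dp": [-0.0165, -0.12, 0], "yaw": 0}, {"dp": [-0.022, -0.16, 0], "yaw": 0}, {"dp": [-0.0275, -0.2, 0], "yaw": 0}, {"dp": [-0.033, -0.24, 0], "yaw": 0}, {"dp": [-0.0385, -0.28, 0], "yaw": 0}, {"dp": [-0.044, -0.32, 0], "yaw": 0}, {"dp": [-0.049, -0.355, 0], "yaw": 0}, {"dp": [-0.053, -0.38, -0.01], "yaw": 0}, {"dp": [-0.055, -0.393, -0.025], "yaw": 0}, {"dp": [-0.0556, -0.4, -0.045], "yaw": 0}, {"dp": [-0.0556, -0.4, -0.06], "yaw": 0}, {"dp": [-0.0556, -0.4, -0.07], "yaw": 0}, {"dp": [-0.0556, -0.4, -0.075], "yaw": 0}, {"dp": [-0.0556, -0.4, -0.075], "yaw": 0}, {"dp": [-0.0556, -0.4, -0.075], "yaw": 0}])

```text
time_s: 8.62
tcp_pos: [0.4838, -0.1563, 0.2523]
eef_rot: [180.0, -0.0, -31.8]
contact_force: [0.5, 1.0, -0.1]
gripper_width: 0.0156
gripper_force: 25.0
```

Run:
```python
from h import *
st,c,P=snap("scene","s3"); print(st["tcp_pos"],st["contact_force"])
t=st["tcp_pos"]
Q=P.reshape(-1,3); Q=Q[(np.abs(Q[:,:2]-t[:2])<.03).all(1)&(Q[:,2]>.067)&(Q[:,2]<t[2]-.028)]
for a in np.arange(.06,.24,.02):
    q=Q[(Q[:,2]>=a)&(Q[:,2]<a+.02)]; print(round(a,2),len(q),np.round(np.median(q,0),4) if len(q) else'', q[:,2].min() if len(q) else '')
st2,c2,P2=snap("wrist","w5"); 
im=c["image"][170:330,90:260,::-1]
cv2.imwrite("pics/s3c.png",np.hstack([cv2.resize(im,(408,384),interpolation=2),cv2.resize(c2["image"][:,:,::-1],(390,384))]))
```

```text
[ 0.48382401 -0.1563353   0.25232405] [ 0.5387751   0.99586947 -0.13006552]
0.06 6 [ 0.4917 -0.1631  0.0783] 0.07733274829646325
0.08 56 [ 0.4918 -0.1623  0.0898] 0.08025819044247526
0.1 59 [ 0.4906 -0.1614  0.1096] 0.10000812770894921
0.12 62 [ 0.4903 -0.1616  0.1302] 0.12049570815891025
0.14 63 [ 0.4897 -0.1602  0.1505] 0.1400512911368845
0.16 67 [ 0.4889 -0.1601  0.1701] 0.16041041642572457
0.18 73 [ 0.4883 -0.1595  0.1906] 0.1804774436502438
0.2 82 [ 0.4882 -0.1602  0.2127] 0.20074304083921124
0.22 28 [ 0.4895 -0.1604  0.222 ] 0.22030439157963308
```

View pics/s3c.png

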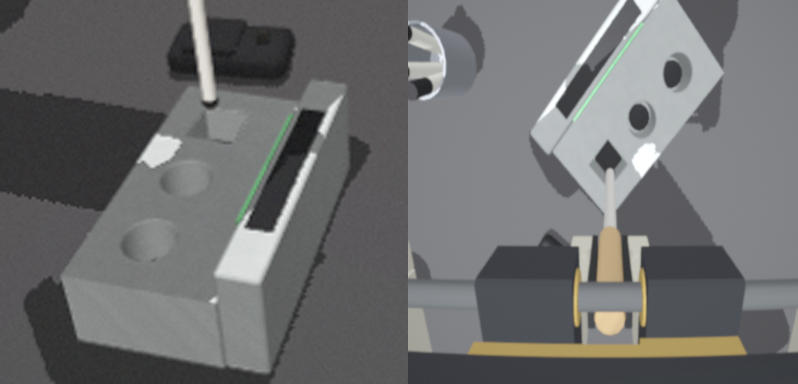

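Run:
```python
from h import *
c=cams.capture("scene"); st=get_state(); w=cams.capture("wrist")
def onz(c,p,z):
    x,y=(p[0]-c["cx"])/c["fx"],(p[1]-c["cy"])/c["fy"]; a,b=x,y
    for _ in range(9): s=1+c["k1"]*(a*a+b*b); a,b=x/s,y/s
    if "R" in c: R=np.array(c["R"]); d=R.T@[a,b,1]; o=-R.T@np.array(c["t"])
    else:
        T=np.array(c["T_tool_cam"]); R=Ro.from_euler('xyz',st["eef_rot"],degrees=True).as_matrix(); d=R@T[:3,:3]@[a,b,1]; o=R@T[:3,3]+st["tcp_pos"]
    return o+d*(z-o[2])/d[2]
for n,p in(("w0",(220,123)),("w1",(186,178)),("w2",(149,241))): print(n,onz(c,(90+p[0]*170/408,170+p[1]*160/384),.06))
print("tip",onz(c,(90+208*170/408,170+103*160/384),.078))
for n,p in(("w0",(609,163)),("w1",(641,117)),("w2",(679,72))): print(n,onz(w,((p[0]-408)*512/390,p[1]),.06))
im=cv2.resize(w["image"][90:210,200:390,::-1],None,fx=4,fy=4,interpolation=2); cv2.imwrite("pics/w6.png",im)
```

```text
w0 [ 0.49410258 -0.15680966  0.06      ]
w1 [ 0.50803774 -0.21725326  0.06      ]
w2 [ 0.52283823 -0.2759959   0.06      ]
tip [ 0.48720485 -0.15918592  0.078     ]
w0 [ 0.49245445 -0.16055285  0.06      ]
w1 [ 0.50925522 -0.21777039  0.06      ]
w2 [ 0.52054397 -0.2772212   0.06      ]
```

View pics/w6.png

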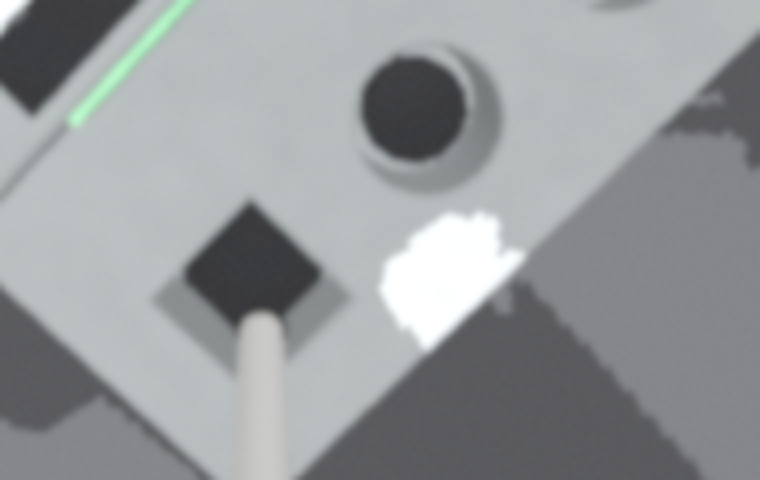

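The crop shows the square mouth centred at about (251,299), and the tip hanging over it just off centre. I'll shift +3 mm in x and descend into the well.

Call:
apply_moves(targets=[{"dp": [0.003, 0.001, -0.004], "yaw": 0}, {"dp": [0.003, 0.001, -0.01], "yaw": 0}, {"dp": [0.003, 0.001, -0.016], "yaw": 0}, {"dp": [0.003, 0.001, -0.022], "yaw": 0}, {"dp": [0.003, 0.001, -0.026], "yaw": 0}, {"dp": [0.003, 0.001, -0.028], "yaw": 0}, {"dp": [0.003, 0.001, -0.028], "yaw": 0}, {"dp": [0.003, 0.001, -0.028], "yaw": 0}])

```text
time_s: 9.48
tcp_pos: [0.4867, -0.1555, 0.224]
eef_rot: [180.0, 0.0, -31.9]
contact_force: [1.1, 0.2, -0.3]
gripper_width: 0.0153
gripper_force: 25.0
```

Call:
apply_moves(targets=[{"dp": [0, 0, -0.001], "yaw": 0}, {"dp": [0, 0, -0.002], "yaw": 0}, {"dp": [0, 0, -0.003], "yaw": 0}, {"dp": [0, 0, -0.003], "yaw": 0}, {"dp": [0, 0, -0.003], "yaw": 0}])

```text
time_s: 9.9
tcp_pos: [0.4866, -0.1555, 0.2211]
eef_rot: [180.0, 0.0, -31.9]
contact_force: [1.1, 0.0, 0.0]
gripper_width: 0.0153
gripper_force: 25.0
```

Call:
apply_moves(targets=[{"dp": [0, 0, -0.001], "yaw": 0}, {"dp": [0, 0, -0.002], "yaw": 0}, {"dp": [0, 0, -0.003], "yaw": 0}, {"dp": [0, 0, -0.003], "yaw": 0}, {"dp": [0, 0, -0.003], "yaw": 0}])

```text
time_s: 10.32
tcp_pos: [0.4866, -0.1555, 0.2179]
eef_rot: [180.0, 0.0, -31.9]
contact_force: [0.4, -0.5, -0.7]
gripper_width: 0.0155
gripper_force: 25.0
```

Call:
apply_moves(targets=[{"dp": [0, 0, -0.001], "yaw": 0}, {"dp": [0, 0, -0.002], "yaw": 0}, {"dp": [0, 0, -0.003], "yaw": 0}, {"dp": [0, 0, -0.003], "yaw": 0}, {"dp": [0, 0, -0.003], "yaw": 0}])

```text
time_s: 10.73
tcp_pos: [0.4866, -0.1555, 0.215]
eef_rot: [180.0, 0.0, -31.9]
contact_force: [-0.6, -1.0, 0.2]
gripper_width: 0.0157
gripper_force: 25.0
```

Call:
apply_moves(targets=[{"dp": [0, 0, -0.001], "yaw": 0}, {"dp": [0, 0, -0.002], "yaw": 0}, {"dp": [0, 0, -0.003], "yaw": 0}, {"dp": [0, 0, -0.003], "yaw": 0}, {"dp": [0, 0, -0.003], "yaw": 0}])

```text
time_s: 11.15
tcp_pos: [0.4866, -0.1555, 0.212]
eef_rot: [180.0, 0.0, -31.9]
contact_force: [-0.2, 0.4, -0.9]
gripper_width: 0.0153
gripper_force: 25.0
```

Call:
apply_moves(targets=[{"dp": [0, 0, -0.001], "yaw": 0}, {"dp": [0, 0, -0.002], "yaw": 0}, {"dp": [0, 0, -0.003], "yaw": 0}, {"dp": [0, 0, -0.003], "yaw": 0}, {"dp": [0, 0, -0.003], "yaw": 0}])

```text
time_s: 11.57
tcp_pos: [0.4868, -0.1555, 0.2092]
eef_rot: [-180.0, -0.0, -31.9]
contact_force: [-0.7, 0.1, 1.5]
gripper_width: 0.0157
gripper_force: 25.0
```

Call:
apply_moves(targets=[{"dp": [0, 0, -0.001], "yaw": 0}, {"dp": [0, 0, -0.002], "yaw": 0}, {"dp": [0, 0, -0.003], "yaw": 0}, {"dp": [0, 0, -0.003], "yaw": 0}])

```text
time_s: 11.9
tcp_pos: [0.4868, -0.1555, 0.2061]
eef_rot: [-180.0, -0.0, -31.9]
contact_force: [0.2, 0.3, 3.9]
gripper_width: 0.0154
gripper_force: 25.0
```

Call:
apply_moves(targets=[{"dp": [0, 0, -0.001], "yaw": 0}, {"dp": [0, 0, -0.002], "yaw": 0}, {"dp": [0, 0, -0.003], "yaw": 0}, {"dp": [0, 0, -0.003], "yaw": 0}, {"dp": [0, 0, -0.003], "yaw": 0}])

```text
time_s: 12.32
tcp_pos: [0.4869, -0.1555, 0.2032]
eef_rot: [-180.0, -0.0, -31.9]
contact_force: [-0.8, -0.4, 5.5]
gripper_width: 0.0157
gripper_force: 25.0
```

Call:
apply_moves(targets=[{"dp": [0, 0, -0.001], "yaw": 0}, {"dp": [0, 0, -0.001], "yaw": 0}, {"dp": [0, 0, -0.001], "yaw": 0}, {"dp": [0, 0, -0.001], "yaw": 0}])

```text
time_s: 12.65
tcp_pos: [0.4869, -0.1555, 0.2024]
eef_rot: [-180.0, -0.0, -31.9]
contact_force: [-0.3, 1.1, 5.4]
gripper_width: 0.0156
gripper_force: 25.0
```

Call:
apply_moves(targets=[{"dp": [0, 0, 0], "yaw": 0}, {"dp": [0, 0, 0], "yaw": 0}, {"dp": [0, 0, 0], "yaw": 0}])

```text
time_s: 12.9
tcp_pos: [0.4869, -0.1555, 0.2024]
eef_rot: [-180.0, -0.0, -31.9]
contact_force: [0.4, 0.3, 5.7]
gripper_width: 0.0157
gripper_force: 25.0
```

Call:
apply_moves(targets=[{"dp": [0, 0, 0], "yaw": 0}, {"dp": [0, 0, 0], "yaw": 0}, {"dp": [0, 0, 0], "yaw": 0}])

```text
time_s: 13.15
tcp_pos: [0.4869, -0.1555, 0.2023]
eef_rot: [-180.0, -0.0, -31.9]
contact_force: [-0.4, 0.4, 6.0]
gripper_width: 0.0154
gripper_force: 25.0
```

Call:
apply_moves(targets=[{"dp": [0, 0, 0.003], "yaw": 0}, {"dp": [0, 0, 0.01], "yaw": 0}, {"dp": [0, 0, 0.02], "yaw": 0}, {"dp": [0, 0, 0.032], "yaw": 0}, {"dp": [0, 0, 0.043], "yaw": 0}, {"dp": [0, 0, 0.051], "yaw": 0}, {"dp": [0, 0, 0.053], "yaw": 0}, {"dp": [0, 0, 0.053], "yaw": 0}, {"dp": [0.005, -0.02, 0.053], "yaw": 0}, {"dp": [0.012, -0.05, 0.053], "yaw": 0}, {"dp": [0.02, -0.08, 0.053], "yaw": 0}, {"dp": [0.026, -0.105, 0.053], "yaw": 0}, {"dp": [0.029, -0.117, 0.053], "yaw": 0}, {"dp": [0.029, -0.117, 0.053], "yaw": 0}, {"dp": [0.029, -0.117, 0.053], "yaw": 0}])

```text
time_s: 14.4
tcp_pos: [0.5151, -0.2726, 0.2539]
eef_rot: [180.0, 0.1, -32.0]
contact_force: [0.4, 0.6, -0.2]
gripper_width: 0.0153
gripper_force: 25.0
```

Run:
```python
from h import *
st,c,P=snap("scene","s4"); print(st["tcp_pos"],st["contact_force"])
t=st["tcp_pos"]
Q=P.reshape(-1,3); Q=Q[(np.abs(Q[:,:2]-t[:2])<.03).all(1)&(Q[:,2]>.067)&(Q[:,2]<t[2]-.028)]
for a in np.arange(.06,.24,.03):
    q=Q[(Q[:,2]>=a)&(Q[:,2]<a+.03)]; print(round(a,2),len(q),np.round(np.median(q,0),4) if len(q) else'')
st2,c2,P2=snap("wrist","w7"); 
im=c["image"][170:330,90:260,::-1]
cv2.imwrite("pics/s4c.png",np.hstack([cv2.resize(im,(408,384),interpolation=2),cv2.resize(c2["image"][90:210,180:302,::-1],(390,384),interpolation=2)]))
```

```text
[ 0.51507557 -0.27261304  0.25389508] [ 0.39834756  0.5595138  -0.23007449]
0.06 42 [ 0.5222 -0.2786  0.0847]
0.09 107 [ 0.5213 -0.2777  0.1056]
0.12 126 [ 0.5204 -0.2771  0.1348]
0.15 141 [ 0.5195 -0.2766  0.165 ]
0.18 144 [ 0.5185 -0.2761  0.1959]
0.21 107 [ 0.5195 -0.2775  0.2193]
```

View pics/s4c.png

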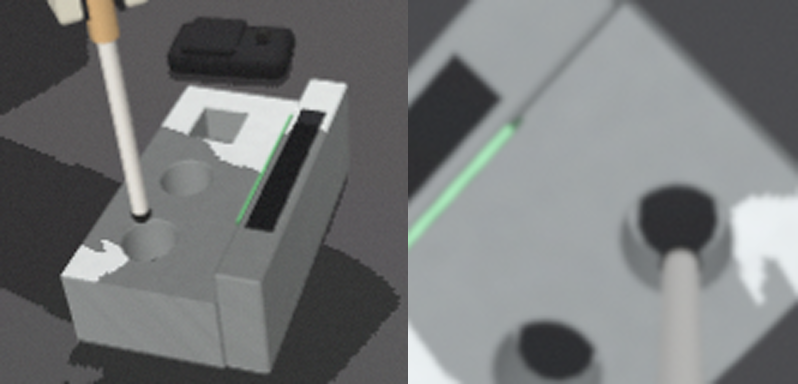

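The tip hangs over the round end well: in the scene crop the tip is at (141,215) and the mouth at (149,241). I'll descend and feel again.

Call:
apply_moves(targets=[{"dp": [0.001, 0, -0.004], "yaw": 0}, {"dp": [0.001, 0, -0.01], "yaw": 0}, {"dp": [0.001, 0, -0.018], "yaw": 0}, {"dp": [0.001, 0, -0.025], "yaw": 0}, {"dp": [0.001, 0, -0.03], "yaw": 0}, {"dp": [0.001, 0, -0.032], "yaw": 0}, {"dp": [0.001, 0, -0.032], "yaw": 0}, {"dp": [0.001, 0, -0.032], "yaw": 0}])

```text
time_s: 15.17
tcp_pos: [0.5168, -0.2725, 0.223]
eef_rot: [180.0, 0.0, -31.9]
contact_force: [-0.0, -0.4, -0.9]
gripper_width: 0.0156
gripper_force: 25.0
```

Call:
apply_moves(targets=[{"dp": [0, 0, -0.001], "yaw": 0}, {"dp": [0, 0, -0.002], "yaw": 0}, {"dp": [0, 0, -0.003], "yaw": 0}, {"dp": [0, 0, -0.003], "yaw": 0}])

```text
time_s: 15.5
tcp_pos: [0.5166, -0.2725, 0.22]
eef_rot: [-180.0, 0.0, -31.9]
contact_force: [-1.1, -0.3, -0.5]
gripper_width: 0.0156
gripper_force: 25.0
```

Call:
apply_moves(targets=[{"dp": [0, 0, -0.001], "yaw": 0}, {"dp": [0, 0, -0.002], "yaw": 0}, {"dp": [0, 0, -0.003], "yaw": 0}, {"dp": [0, 0, -0.003], "yaw": 0}])

```text
time_s: 15.83
tcp_pos: [0.5165, -0.2724, 0.2168]
eef_rot: [180.0, 0.0, -31.9]
contact_force: [-0.6, -0.1, -0.0]
gripper_width: 0.0157
gripper_force: 25.0
```

Call:
apply_moves(targets=[{"dp": [0, 0, -0.001], "yaw": 0}, {"dp": [0, 0, -0.002], "yaw": 0}, {"dp": [0, 0, -0.003], "yaw": 0}, {"dp": [0, 0, -0.003], "yaw": 0}])

```text
time_s: 16.17
tcp_pos: [0.5166, -0.2724, 0.2138]
eef_rot: [180.0, 0.0, -31.9]
contact_force: [-0.2, -0.2, -0.0]
gripper_width: 0.0154
gripper_force: 25.0
```

Call:
apply_moves(targets=[{"dp": [0, 0, -0.001], "yaw": 0}, {"dp": [0, 0, -0.002], "yaw": 0}, {"dp": [0, 0, -0.003], "yaw": 0}, {"dp": [0, 0, -0.003], "yaw": 0}])

```text
time_s: 16.5
tcp_pos: [0.5166, -0.2724, 0.2108]
eef_rot: [180.0, 0.0, -31.9]
contact_force: [0.4, 1.1, -0.1]
gripper_width: 0.0158
gripper_force: 25.0
```

Call:
apply_moves(targets=[{"dp": [0, 0, -0.001], "yaw": 0}, {"dp": [0, 0, -0.002], "yaw": 0}, {"dp": [0, 0, -0.003], "yaw": 0}, {"dp": [0, 0, -0.003], "yaw": 0}])

```text
time_s: 16.83
tcp_pos: [0.5165, -0.2724, 0.2078]
eef_rot: [180.0, 0.0, -31.9]
contact_force: [-0.1, -0.2, -0.2]
gripper_width: 0.0157
gripper_force: 25.0
```

Call:
apply_moves(targets=[{"dp": [0, 0, -0.001], "yaw": 0}, {"dp": [0, 0, -0.002], "yaw": 0}, {"dp": [0, 0, -0.003], "yaw": 0}, {"dp": [0, 0, -0.003], "yaw": 0}])

```text
time_s: 17.17
tcp_pos: [0.5168, -0.2725, 0.2052]
eef_rot: [180.0, -0.0, -31.9]
contact_force: [-0.8, 0.5, 1.7]
gripper_width: 0.0157
gripper_force: 25.0
```

Call:
apply_moves(targets=[{"dp": [0, 0, -0.001], "yaw": 0}, {"dp": [0, 0, -0.002], "yaw": 0}, {"dp": [0, 0, -0.003], "yaw": 0}, {"dp": [0, 0, -0.003], "yaw": 0}])

```text
time_s: 17.5
tcp_pos: [0.5168, -0.2725, 0.2022]
eef_rot: [180.0, -0.0, -31.9]
contact_force: [-0.7, 0.4, 4.0]
gripper_width: 0.0152
gripper_force: 25.0
```

Call:
apply_moves(targets=[{"dp": [0, 0, -0.001], "yaw": 0}, {"dp": [0, 0, -0.002], "yaw": 0}, {"dp": [0, 0, -0.003], "yaw": 0}, {"dp": [0, 0, -0.003], "yaw": 0}])

```text
time_s: 17.83
tcp_pos: [0.5168, -0.2726, 0.1992]
eef_rot: [-180.0, -0.0, -31.9]
contact_force: [-0.3, -0.1, 5.8]
gripper_width: 0.0158
gripper_force: 25.0
```

Call:
apply_moves(targets=[{"dp": [0, 0, -0.001], "yaw": 0}, {"dp": [0, 0, -0.001], "yaw": 0}, {"dp": [0, 0, -0.001], "yaw": 0}, {"dp": [0, 0, -0.001], "yaw": 0}, {"dp": [0, 0, -0.001], "yaw": 0}])

```text
time_s: 18.25
tcp_pos: [0.5169, -0.2726, 0.1984]
eef_rot: [180.0, -0.0, -31.9]
contact_force: [-0.3, -0.6, 5.2]
gripper_width: 0.0156
gripper_force: 25.0
```

Call:
apply_moves(targets=[{"dp": [0, 0, 0], "yaw": 0}, {"dp": [0, 0, 0], "yaw": 0}, {"dp": [0, 0, 0], "yaw": 0}, {"dp": [0, 0, 0], "yaw": 0}])

```text
time_s: 18.58
tcp_pos: [0.5169, -0.2726, 0.1984]
eef_rot: [-180.0, -0.0, -31.9]
contact_force: [-0.4, 0.2, 6.8]
gripper_width: 0.016
gripper_force: 25.0
```

Call:
apply_moves(targets=[{"dp": [0, 0, 0.003], "yaw": 0}, {"dp": [0, 0, 0.01], "yaw": 0}, {"dp": [0, 0, 0.025], "yaw": 0}, {"dp": [0, 0, 0.045], "yaw": 0}, {"dp": [0, 0, 0.07], "yaw": 0}, {"dp": [0, 0, 0.095], "yaw": 0}, {"dp": [0, 0, 0.115], "yaw": 0}, {"dp": [0, 0, 0.125], "yaw": 0}, {"dp": [0, 0.01, 0.1285], "yaw": 0}, {"dp": [0.001, 0.035, 0.1285], "yaw": 0}, {"dp": [0.002, 0.07, 0.1285], "yaw": 0}, {"dp": [0.004, 0.11, 0.1285], "yaw": 0}, {"dp": [0.006, 0.15, 0.1285], "yaw": 0}, {"dp": [0.008, 0.19, 0.1285], "yaw": 0}, {"dp": [0.009, 0.23, 0.1285], "yaw": 0}, {"dp": [0.01, 0.27, 0.1285], "yaw": 0}, {"dp": [0.011, 0.31, 0.1285], "yaw": 0}, {"dp": [0.012, 0.35, 0.1285], "yaw": 0}, {"dp": [0.013, 0.39, 0.1285], "yaw": 0}])

```text
time_s: 20.17
tcp_pos: [0.5282, 0.1198, 0.3253]
eef_rot: [179.9, 0.1, -31.9]
contact_force: [0.5, -0.1, -0.9]
gripper_width: 0.0156
gripper_force: 25.0
```

Call:
apply_moves(targets=[{"dp": [0.001, 0.035, 0], "yaw": 0}, {"dp": [0.002, 0.07, 0], "yaw": 0}, {"dp": [0.003, 0.1, 0], "yaw": 0}, {"dp": [0.004, 0.12, 0], "yaw": 0}, {"dp": [0.004, 0.1295, 0], "yaw": 0}, {"dp": [0.004, 0.1295, 0], "yaw": 0}, {"dp": [0.004, 0.1295, 0], "yaw": 0}])

```text
time_s: 20.75
tcp_pos: [0.5329, 0.2471, 0.3253]
eef_rot: [179.9, 0.1, -31.8]
contact_force: [0.2, -0.4, -0.2]
gripper_width: 0.0153
gripper_force: 25.0
```

Run:
```python
from h import *
st,c,P=snap("scene","s5"); print(st["tcp_pos"],st["contact_force"])
t=st["tcp_pos"]
Q0=P.reshape(-1,3); Q=Q0[(np.abs(Q0[:,:2]-t[:2])<.05).all(1)&(Q0[:,2]>.12)&(Q0[:,2]<t[2]-.028)]
for a in np.arange(.12,.3,.03):
    q=Q[(Q[:,2]>=a)&(Q[:,2]<a+.03)]; print(round(a,2),len(q),np.round(np.median(q,0),4) if len(q) else'', q[:,2].min() if len(q) else'')
def circ(C):
    C=C.reshape(-1,3); C=C[(np.abs(C[:,0]-.526)<.06)&(np.abs(C[:,1]-.25)<.06)&(C[:,2]>.1)&(C[:,2]<.116)]; print(len(C),cv2.minEnclosingCircle(C[:,:2].astype(np.float32)))
circ(P)
st2,c2,P2=snap("wrist","w8"); circ(P2)
st3,c3,P3=snap("top","t3"); circ(P3)
```

```text
[0.53289729 0.24708836 0.32532657] [ 0.21674897 -0.35766884 -0.24540657]
0.12 3 [0.5391 0.2401 0.149 ] 0.1480707530551844
0.15 54 [0.5387 0.2409 0.1652] 0.15106479390628968
0.18 58 [0.5377 0.2428 0.1954] 0.18130961832581935
0.21 55 [0.5366 0.2431 0.226 ] 0.2108054753317896
0.24 64 [0.5359 0.2436 0.2538] 0.2403361808427527
0.27 73 [0.5357 0.2427 0.286 ] 0.2703458476140753
229 ((0.5277623534202576, 0.2512654960155487), 0.03724971041083336)
904 ((0.5267797112464905, 0.2520581781864166), 0.03595872223377228)
166 ((0.5262759923934937, 0.2501898407936096), 0.0359189473092556)
```

The cup hasn't moved; its centre is (0.527, 0.2515). I'll lower the tip near the far wall and feel for the floor.

Call:
apply_moves(targets=[{"dp": [0.004, -0.002, -0.01], "yaw": 0}, {"dp": [0.007, -0.004, -0.025], "yaw": 0}, {"dp": [0.007, -0.004, -0.04], "yaw": 0}, {"dp": [0.007, -0.004, -0.055], "yaw": 0}, {"dp": [0.007, -0.004, -0.07], "yaw": 0}, {"dp": [0.007, -0.004, -0.085], "yaw": 0}, {"dp": [0.007, -0.004, -0.1], "yaw": 0}, {"dp": [0.007, -0.004, -0.113], "yaw": 0}, {"dp": [0.007, -0.004, -0.123], "yaw": 0}, {"dp": [0.007, -0.004, -0.129], "yaw": 0}, {"dp": [0.007, -0.004, -0.132], "yaw": 0}, {"dp": [0.007, -0.004, -0.132], "yaw": 0}], squeeze=8)

```text
time_s: 21.9
tcp_pos: [0.5407, 0.2426, 0.1941]
eef_rot: [180.0, 0.0, -31.9]
contact_force: [0.3, 0.5, -1.1]
gripper_width: 0.0156
gripper_force: 8.0
```

Call:
apply_moves(targets=[{"dp": [0, 0, -0.001], "yaw": 0}, {"dp": [0, 0, -0.002], "yaw": 0}, {"dp": [0, 0, -0.003], "yaw": 0}, {"dp": [0, 0, -0.004], "yaw": 0}, {"dp": [0, 0, -0.004], "yaw": 0}])

```text
time_s: 22.32
tcp_pos: [0.5406, 0.2431, 0.1906]
eef_rot: [-180.0, -0.0, -31.9]
contact_force: [-0.1, -0.4, -0.8]
gripper_width: 0.0157
gripper_force: 8.0
```

Call:
apply_moves(targets=[{"dp": [0, 0, -0.001], "yaw": 0}, {"dp": [0, 0, -0.002], "yaw": 0}, {"dp": [0, 0, -0.003], "yaw": 0}, {"dp": [0, 0, -0.003], "yaw": 0}])

```text
time_s: 22.65
tcp_pos: [0.5406, 0.2429, 0.1873]
eef_rot: [180.0, 0.0, -31.9]
contact_force: [0.0, 0.6, -1.3]
gripper_width: 0.0158
gripper_force: 8.0
```

Call:
apply_moves(targets=[{"dp": [0, 0, -0.001], "yaw": 0}, {"dp": [0, 0, -0.002], "yaw": 0}, {"dp": [0, 0, -0.002], "yaw": 0}])

```text
time_s: 22.9
tcp_pos: [0.5407, 0.243, 0.1854]
eef_rot: [180.0, 0.0, -31.9]
contact_force: [0.1, -0.6, -0.2]
gripper_width: 0.0157
gripper_force: 8.0
```

Call:
apply_moves(targets=[{"dp": [0, 0, -0.001], "yaw": 0}, {"dp": [0, 0, -0.002], "yaw": 0}, {"dp": [0, 0, -0.002], "yaw": 0}, {"dp": [0, 0, -0.002], "yaw": 0}])

```text
time_s: 23.23
tcp_pos: [0.5414, 0.2432, 0.1849]
eef_rot: [-179.9, -0.1, -31.9]
contact_force: [-1.1, -0.9, 5.9]
gripper_width: 0.0158
gripper_force: 8.0
```

The tip is on the floor. I'll lean the stick back about it with a light grip.

Call:
apply_moves(targets=[{"dp": [0, 0, 0.001], "yaw": 0}, {"dp": [-0.005, 0.003, 0.0008], "yaw": 0}, {"dp": [-0.0095, 0.0057, 0.0003], "yaw": 0}, {"dp": [-0.014, 0.0084, -0.0005], "yaw": 0}, {"dp": [-0.02, 0.012, -0.0018], "yaw": 0}, {"dp": [-0.0264, 0.0159, -0.0032], "yaw": 0}, {"dp": [-0.0325, 0.0195, -0.005], "yaw": 0}, {"dp": [-0.0385, 0.0231, -0.0071], "yaw": 0}, {"dp": [-0.042, 0.0252, -0.0085], "yaw": 0}, {"dp": [-0.0456, 0.0274, -0.01], "yaw": 0}, {"dp": [-0.0456, 0.0274, -0.01], "yaw": 0}, {"dp": [-0.0456, 0.0274, -0.01], "yaw": 0}], squeeze=5)

```text
time_s: 24.23
tcp_pos: [0.4949, 0.2707, 0.1735]
eef_rot: [-180.0, 0.0, -31.9]
contact_force: [-1.4, 0.9, 1.5]
gripper_width: 0.0158
gripper_force: 5.0
```

Run:
```python
from h import *
st,c,P=snap("scene","s6"); st2,c2,P2=snap("wrist","w9"); print(st["tcp_pos"],st["contact_force"])
im=c["image"][60:230,200:370,::-1]
cv2.imwrite("pics/s6c.png",np.hstack([cv2.resize(im,(384,384),interpolation=2),cv2.resize(c2["image"][:,:,::-1],(410,384))]))
```

```text
[0.49490438 0.27069283 0.17354731] [-1.36026785  0.89234216  1.51990894]
```

View pics/s6c.png

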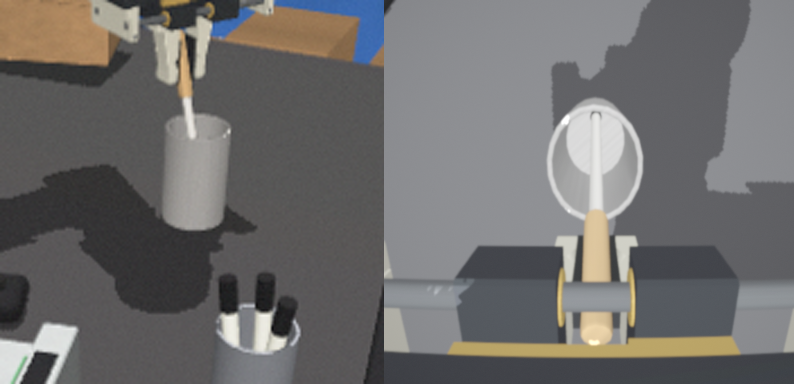

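The stick leans in the cup, with its tip on the floor at the far side and its shaft nearly at the near rim. I'll ease it a little further and release.

Call:
apply_moves(targets=[{"dp": [-0.003, 0.0018, -0.001], "yaw": 0}, {"dp": [-0.006, 0.0036, -0.0022], "yaw": 0}, {"dp": [-0.009, 0.0054, -0.0035], "yaw": 0}, {"dp": [-0.009, 0.0054, -0.0035], "yaw": 0}, {"dp": [-0.009, 0.0054, -0.0035], "yaw": 0}], squeeze=4)

```text
time_s: 24.75
tcp_pos: [0.4856, 0.2756, 0.1697]
eef_rot: [179.9, 0.0, -31.9]
contact_force: [-0.3, 0.9, -0.5]
gripper_width: 0.0158
gripper_force: 4.0
```

Call:
apply_moves(targets=[{"dp": [0, 0, 0], "yaw": 0}, {"dp": [0, 0, 0], "yaw": 0}, {"dp": [0, 0, 0], "yaw": 0}, {"dp": [0, 0, 0], "yaw": 0}, {"dp": [0, 0, 0], "yaw": 0}, {"dp": [0, 0, 0], "yaw": 0}, {"dp": [0, 0, 0], "yaw": 0}, {"dp": [0, 0, 0], "yaw": 0}, {"dp": [0, 0, 0], "yaw": 0}, {"dp": [0, 0, 0], "yaw": 0}], grip=-0.1)

```text
time_s: 25.58
tcp_pos: [0.4861, 0.2758, 0.1701]
eef_rot: [180.0, 0.0, -31.9]
contact_force: [0.5, 0.6, 0.8]
gripper_width: 0.048
gripper_force: 0.0
```

Call:
apply_moves(targets=[{"dp": [0, 0, 0.005], "yaw": 0}, {"dp": [0, 0, 0.02], "yaw": 0}, {"dp": [0, 0, 0.04], "yaw": 0}, {"dp": [0, 0, 0.065], "yaw": 0}, {"dp": [0, 0, 0.09], "yaw": 0}, {"dp": [0, 0, 0.115], "yaw": 0}, {"dp": [0, 0, 0.13], "yaw": 0}, {"dp": [0, 0, 0.135], "yaw": 0}, {"dp": [0, 0, 0.135], "yaw": 0}])

```text
time_s: 26.33
tcp_pos: [0.4864, 0.2762, 0.3067]
eef_rot: [-179.8, -0.0, -31.9]
contact_force: [0.5, -0.3, -0.4]
gripper_width: 0.0483
gripper_force: 0.0
```

Run:
```python
from h import *
st,c,P=snap("scene","s7"); print(st["tcp_pos"],st["contact_force"],st["gripper_width"])
Q=P.reshape(-1,3); s=(np.abs(Q[:,:2]-[.48,.27])<.08).all(1)&(Q[:,2]>.12)&(Q[:,2]<.23); Q=Q[s]; m=Q.mean(0); d=np.linalg.svd(Q-m,full_matrices=False)[2][0];print(len(Q),Q.min(0),Q.max(0),d,np.degrees(np.arccos(abs(d[2]))))
cv2.imwrite("pics/s7c.png",c["image"][60:330,60:400,::-1])
```

```text
[0.48642757 0.27615184 0.30666144] [ 0.4528292  -0.28149653 -0.36887039] 0.04826055211837331
202 [0.46292611 0.26183084 0.12020194] [0.5040239  0.28855139 0.19295474] [ 0.39401854 -0.24909169 -0.88470488] 27.784774789708315
```

View pics/s7c.png

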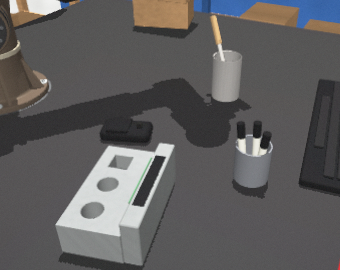

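The stick stands in the cup leaning about 28°, as at the start. The bystanders are untouched and the arm is clear, so I'll hand in.

```bash
python3 -c "
from plant import r
print(r.close_job())"
```

```text
the job is handed in; nothing more can be done
None
```

I pressed the square key and then the round end key, each about 7 mm by force feel and held over 0.5 s. I then lowered the stick tip-first back into its cup and handed the job in at about 26 s; no verdict was returned.

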